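# Build the insulating crib for the heater chuck

### The job

Build the heater chuck's insulating stand on the dark setting plate. Slide the near brass bar along the plate, without lifting it, until it lies flush against the raised centre strip, about midway along it, like the far one, then lay the two white ceramic bars crosswise on both brass bars, one over each painted blue band and centred across the strip, and last set the heater chuck centred on the ceramic bars, its long side bridging the gap between them. Do not drop the ceramic bars or the chuck, leave the far brass bar at the strip, and leave the red-capped vial, the chip box and the loupe where they are.

Things in the scene. Friction and masses are not known exactly. Their poses are not given: they have to be found in the camera images.
- setting_plate: dark steel plate, fixed, 8 mm thick, 112 mm along own x (to the robot's left), 160 mm along own y (-55 to +105 mm; +y towards the robot). A raised strip, 100 mm in x, 32 mm wide in y (-16 to +16 mm), stands 8 mm above the plate's face; origin on the plate's underside below the strip's middle. Two blue bands, 24 mm wide, run along y, centre lines at x = -28 and +28 mm
- brass_bar_near: bare yellow brass bar lying loose and askew on the plate on the robot's side of the strip (plate +y), short of it, 90 mm long (own x axis), 24 mm wide (y), 16 mm high, edges rounded; origin at the centre of its underside
- brass_bar_far: bare yellow brass bar lying loose on the plate on the strip's far side (plate -y), already flush against it; must be so at the end, 90 mm long (own x axis), 24 mm wide (y), 16 mm high, edges rounded; origin at the centre of its underside
- ceramic_bar_1: white ceramic bar lying on the table to the right of the plate, 90 mm long (own x axis), 24 mm wide (y), 16 mm high, edges rounded; origin at the centre of its underside. It may go over either blue band
- ceramic_bar_2: white ceramic bar like the other one, lying on the table to the right of the plate, 90 mm long (own x axis), 24 mm wide (y), 16 mm high, edges rounded; origin at the centre of its underside. It may go over either blue band
- heater_chuck: off-white heater chuck, a block 40 mm (own x) by 56 mm (own y, its long side); the body is 16 mm high, two clamp bars on it reach to 22 mm; lies on the table to the right of the plate among the ceramic bars; grasp across the 40 mm; origin at the centre of its underside
- red_vial: small white vial with red screw cap, 25 mm across, 54 mm high, standing behind the plate, origin at the centre of its underside; leave alone
- chip_box: lidded chip box, white lid on a black base, 59 x 54 x 16 mm, near the table's front edge straight ahead of the robot, origin at the centre of its underside; leave alone
- eye_loupe: black eye loupe, 38 mm across, 35 mm high, standing to the left of the plate, origin at the centre of its underside; leave alone
There are look-alikes about, which are no part of the job. What is shaped like the ceramic_bar_1 but green is not meant.

How it is judged:
By the outcome, as a careful person would: the job done as asked, in the order asked, and still so for the second after the job is handed in, with the robot touching nothing.
It also fails if it takes over 72 s, if anything falls off the work surface, if the arm or the gripper's body presses on something with over 40 N, if the wrist force passes 120 N, or if a joint passes its speed limit or range.

### The arm

A 6-joint arm with a two-finger parallel gripper is mounted at the origin on a cart in front of the work surface, level with it; the furniture and walls round the work are solid. World frame = base frame: x ahead of the robot, y to its left, z up, the work surface at z = 0. Lengths are in m, angles in rad, forces in N, time in s.
With the tool pointing down it reaches from about 0.275 to 0.75 m from the base axis. Payload 10.2 kg.
Tool frame: the origin (TCP) lies at the very end of the fingers, on their centre line; the grasp point (between the pads) lies robot.grasp_offset behind it (robot.grasp_offset is the distance from the TCP to the grasp point, in m); z points along the fingers, y is the direction in which the jaws open and shut (so a half turn about z gives the same grasp; the last joint's range is limited). The gripper opens to 88 mm and grips with 3 to 60 N. Pads are 18 mm wide; open, the fingers measure 123 mm over their backs; the gripper's body (75 mm by 187 mm) begins 45 mm behind the grasp point.
Start: joints at [0.907, 0.313, 1.498, -0, 1.331, -0.223], TCP at [0.224, 0.475, 0.207] pointing down, gripper open.
Joint ranges: [-2.94, 2.94], [-0.97, 2.17], [0.19, 2.56], [-1.23, 4.37], [0.02, 3.11], [-2.88, 2.88]. Speed limits (rad/s): [2.39, 2.39, 3.01, 3.14, 3.14, 3.14].

### API

Orientations are given as a unit quaternion [x, y, z, w].
In Python, from cell import robot gives the robot as it stands.
- The arm moves only by the tool jog_arm, never from a script. Its arguments are lists of equal length, an entry for each row: "dr": the turn, a rotation vector about the tool's x, y, z in rad, a list of three; "xyz": the shift along the tool's x, y, z in m, a list of three; "jaw": the gripper's target within -1 to 1 (fully open at 1, half-way at 0, shut at -1). A call has 1 to 5 rows; each row shifts and turns the commanded pose from where the row before left it, along the tool's axes as they then stand; what a row does not reach is not made up. A row lasts 1/10 s, in which the tool goes at most 50 mm and 8.59 degrees, less where a joint would pass 70% of its speed; a pose out of reach is approached as far as the arm can. A call with a gripper value outside its range is refused whole. The fingers move at their own pace and stop on an object; "grip_force" is the grip in N (left out, the last holds). Time passes only in rows, so rows that do not move let the fingers close. It gives the time, the measured TCP pose, the force and the opening at its end, in the units of the state.
- robot.state(): the state, without advancing time (a new reading comes with each control period).
- robot.snapshot(name): name is "scene" or "top" or "wrist"; returns the picture (400x640x3 uint8, red, green, blue); there is no depth.
- robot.camera_params(name): a dict with "mtx" (3x3 intrinsics, pixels), "D" ([k1, k2, p1, p2, k3] as OpenCV has them; the pictures are not rectified), "pose" (4x4, takes a point from camera to world coordinates). Camera axes: x right, y up, looking along -z (the intrinsics and any distortion apply to the point x, -y, -z); pixel columns grow to the right and rows downward; lengths in m; the calibration is good to about 2 mm. A picture is of the moment at which its call begins: read the wrist's pose just before it. camera_params takes no time and is no camera call; for the wrist camera it gives the pose at the moment of the call.
- robot.hand_in(): hands the job in, once; it reports no verdict.
Trained networks look in the newest picture that a camera, given by its name, has taken for a name from the list of things; names that differ only in an ending like _2 or _b are one class to them, and where a whole thing is asked for, a point or a joint stands for the part that bears it (a point fixed in the world has none). Each returns a list of dicts, best first, with "score" (0 to 1); they miss things now and then, are a little off and sometimes report something else, mostly with a low value. They report only what shows in the picture. A call takes as long as a camera call. They do not tell look-alikes from the thing itself.
- robot.recognise(camera, label): "uv" ([column, row] in pixels, amid what is visible of it).
The state is a dict: "t": time; "joint_positions": joint angles; "qvel": joint speeds; "tau": joint torques, N m; "eef_pos": TCP position; "tool_rot": TCP orientation; "force": force on the tool from outside, world axes, zero at the start; "ft_torque": the same for the moment, N m; "gripper_width": finger opening in m.
Only numpy, scipy, OpenCV 4.12 (cv2) and the standard library are available. Lean on these libraries where they do the work, as an engineer would, in place of code of your own. Each camera call takes 0.05 s, during which the arm holds its last target. There are 200 camera calls.

## Working session

There is one attempt and no reset: what is moved stays moved. The work goes in short steps, Python scripts to look and compute and a tool call to move; the robot and the scene stay as the last step left them, time stands still between calls to the robot, and variables do not carry over. Pictures are saved under pics/ and viewed, about 8 in all and at most 12, crops included, and the job is handed in when it is done.

Besides the shell and the picture viewer there is one more tool, called after ">>>" as name(argument=value, ...) on one line, values as JSON. jog_arm: Moves the arm, as the interface text tells. Its arguments: {"type":"object","properties":{"dr":{"type":"array","items":{"type":"array","items":{"type":"number"}}},"xyz":{"type":"array","items":{"type":"array","items":{"type":"number"}}},"jaw":{"type":"array","items":{"type":"number"}},"grip_force":{"type":"number"}},"required":["dr","xyz","jaw"]}

```bash
ls; mkdir -p pics; cat > h.py <<'E'
import numpy as np, cv2
from cell import robot
def snap(c,name):
    P=robot.camera_params(c); im=robot.snapshot(c)
    cv2.imwrite(f'pics/{name}.png',im[:,:,::-1]); np.save(f'pics/{name}.npy',im)
    np.savez(f'pics/{name}_cam.npz',mtx=P['mtx'],D=P['D'],pose=P['pose']); return im,P
def cam(name):
    z=np.load(f'pics/{name}_cam.npz'); return dict(mtx=z['mtx'],D=z['D'],pose=z['pose'])
def ray(P,uv,z):
    uv=np.array(uv,float).reshape(-1,1,2)
    n=cv2.undistortPoints(uv,np.array(P['mtx']),np.array(P['D'],float)).reshape(-1,2)
    T=np.array(P['pose']); d=np.c_[n[:,0],-n[:,1],-np.ones(len(n))]@T[:3,:3].T
    o=T[:3,3]; s=(z-o[2])/d[:,2]; return o+d*s[:,None]
def proj(P,X):
    T=np.array(P['pose']); c=(np.array(X,float).reshape(-1,3)-T[:3,3])@T[:3,:3]
    c=c*[1,-1,-1]
    return cv2.projectPoints(c,np.zeros(3),np.zeros(3),np.array(P['mtx']),np.array(P['D'],float))[0].reshape(-1,2)
E
python3 - <<'E'
from h import *
print(robot.grasp_offset, robot.state())
for c in ['top','scene']:
    im,P=snap(c,c+'0'); print(c,np.round(P['pose'],3).tolist(),np.round(P['mtx'],1).tolist(),P['D'])
ims=[cv2.imread('pics/top0.png'),cv2.imread('pics/scene0.png')]
for l in ['setting_plate','brass_bar_near','ceramic_bar_1','heater_chuck','red_vial','chip_box','eye_loupe']:
    r=robot.recognise('top',l); print(l,[(np.round(q['uv'],0).tolist(),round(q['score'],2),np.round(ray(cam('top0'),q['uv'],.016)[0,:2],3).tolist()) for q in r])
E
```

```text
pics
0.0187 {'t': 0.0, 'joint_positions': array([ 9.06597191e-01,  3.13414649e-01,  1.49838961e+00, -9.00940028e-06,
        1.33099839e+00, -2.23443975e-01]), 'qvel': array([-0.00047676, -0.00200695,  0.00108218, -0.00023753, -0.00083185,
       -0.00077878]), 'tau': array([-4.26929810e-04, -4.02219486e+01, -2.52267087e+01,  6.93892781e-02,
        3.53486405e-02, -6.61585500e-05]), 'eef_pos': array([0.22384123, 0.47459264, 0.20669705]), 'tool_rot': array([ 2.18597001e-01,  9.75815036e-01, -5.48264997e-04, -2.55832206e-04]), 'force': array([ 0.34590465, -0.14219932, -0.12504401]), 'ft_torque': array([-0.01259248, -0.03635675,  0.0376093 ]), 'gripper_width': 0.08812751269779251}
top [[-0.025, 0.989, -0.143, 0.393], [-1.0, -0.023, 0.012, 0.324], [0.009, 0.144, 0.99, 1.099], [0.0, 0.0, 0.0, 1.0]] [[420.5, 0.0, 319.7], [0.0, 420.5, 198.6], [0.0, 0.0, 1.0]] [-0.0147617  0.         0.         0.         0.       ]
scene [[0.871, 0.344, -0.352, -0.0], [-0.492, 0.634, -0.597, -0.548], [0.017, 0.693, 0.721, 1.106], [0.0, 0.0, 0.0, 1.0]] [[504.3, 0.0, 315.4], [0.0, 504.3, 202.1], [0.0, 0.0, 1.0]] [-0.08639806  0.          0.          0.          0.        ]
setting_plate []
brass_bar_near [([292.0, 192.0], 0.38, [0.569, 0.381])]
ceramic_bar_1 [([222.0, 173.0], 0.87, [0.625, 0.565]), ([363.0, 253.0], 0.77, [0.408, 0.204]), ([178.0, 248.0], 0.72, [0.43, 0.676]), ([296.0, 224.0], 0.49, [0.486, 0.374])]
heater_chuck [([360.0, 208.0], 0.89, [0.522, 0.206])]
red_vial [([291.0, 194.0], 0.61, [0.564, 0.385]), ([307.0, 148.0], 0.47, [0.687, 0.341])]
chip_box [([433.0, 264.0], 0.97, [0.375, 0.025])]
eye_loupe [([221.0, 224.0], 0.72, [0.49, 0.567])]
```

View pics/top0.png

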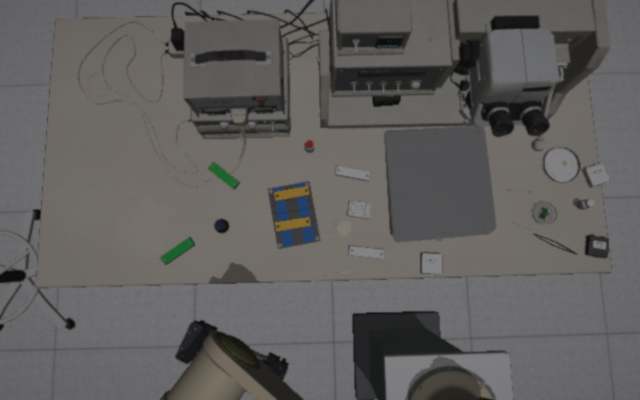

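View pics/scene0.png

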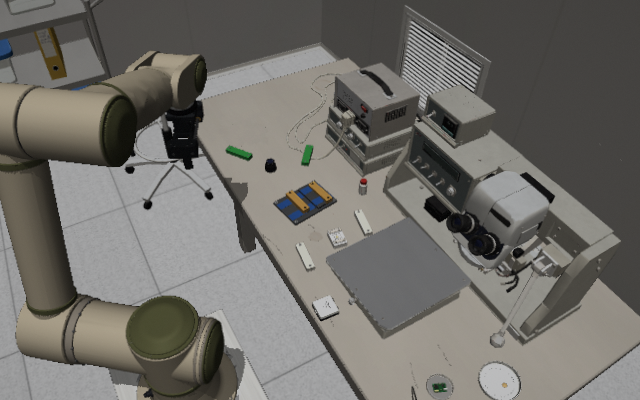

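The top picture shows the plate centred near (294,215), with brass bars at (292,194) and (294,225). The white ceramic bars are at (352,173) and (366,253), the chuck at (359,209), the vial at (309,146), the loupe at (221,226) and the chip box at (431,263). The green bars are decoys.

```bash
cat >> h.py <<'E'
from scipy.spatial.transform import Rotation as Rn
def rel(p,yaw=None):
    """tool-frame shift from present pose to world p; yaw = wanted world angle of tool y (mod pi)"""
    s=robot.state(); R=Rn.from_quat(s['tool_rot']).as_matrix()
    y=np.arctan2(R[1,1],R[0,1]); out={'pos':np.round(s['eef_pos'],4),'yawy':round(y,4),'w':round(s['gripper_width'],4),'t':round(s['t'],2),'F':np.round(s['force'],1)}
    if yaw is not None:
        d=(yaw-y+np.pi/2)%np.pi-np.pi/2; out['dr_z']=round(-d,4); R=Rn.from_euler('z',d).as_matrix()@R
    out['shift']=np.round(R.T@(np.array(p)-s['eef_pos']),4); return out
E
python3 - <<'E'
from h import *
im=np.load('pics/top0.npy'); P=cam('top0')
for n,uv,z in [('cfar',(352,173),.016),('cnear',(366,253),.016),('chuck',(359,209),.018),('bfar',(292,194),.024),('bnear',(294,225),.024),('plate',(294,215),.008),('vial',(309,146),.05),('loupe',(221,226),.035)]:
    print(n,np.round(ray(P,uv,z)[0],3))
s=robot.state();W=robot.camera_params('wrist')
R=Rn.from_quat(s['tool_rot']).as_matrix();T=np.array(W['pose'])
print(np.round(R.T@(T[:3,3]-s['eef_pos']),4),np.round(R.T@T[:3,:3],3),W['mtx'],W['D'])
print(rel([.47,.31,.30],np.pi/2))
E
```

```text
cfar [0.616 0.224 0.016]
cnear [0.407 0.195 0.016]
chuck [0.52  0.209 0.018]
bfar [0.563 0.382 0.024]
bnear [0.482 0.378 0.024]
plate [0.51  0.378 0.008]
vial [0.682 0.335 0.05 ]
loupe [0.483 0.562 0.035]
[ 7.020e-02  1.000e-04 -1.783e-01] [[-0.001  0.962  0.274]
 [ 1.     0.001  0.   ]
 [ 0.     0.274 -0.962]] [[312.05925489   0.         318.83068083]
 [  0.         312.05925489 203.5115403 ]
 [  0.           0.           1.        ]] [-0.01128775  0.          0.          0.          0.        ]
{'pos': array([0.224 , 0.4748, 0.2072]), 'yawy': np.float64(1.13), 'w': 0.0882, 't': 0.45, 'F': array([0.6, 0.8, 0. ]), 'dr_z': np.float64(-0.4408), 'shift': array([-0.246 , -0.1648, -0.0928])}
```

>>> jog_arm(dr=[[0, 0, -0.147], [0, 0, -0.147], [0, 0, -0.147], [0, 0, 0], [0, 0, 0]], xyz=[[0, 0, -0.014], [0, 0, -0.014], [0, 0, -0.014], [-0.035, -0.017, 0], [-0.035, -0.017, 0]], jaw=[1, 1, 1, 1, 1])

```text
t: 0.95
eef_pos: [0.2945, 0.4407, 0.2497]
tool_rot: [-0.001, 1.0, 0.0, 0.0]
force: [0.8, 0.8, -0.2]
gripper_width: 0.0882
```

>>> jog_arm(dr=[[0, 0, 0], [0, 0, 0], [0, 0, 0], [0, 0, 0], [0, 0, 0]], xyz=[[-0.035, -0.017, 0], [-0.035, -0.018, 0], [-0.035, -0.018, 0], [-0.035, -0.018, 0], [-0.035, -0.018, 0]], jaw=[1, 1, 1, 1, 1])

```text
t: 1.45
eef_pos: [0.4704, 0.3509, 0.2493]
tool_rot: [-0.0, 1.0, 0.0, 0.0]
force: [0.9, 0.3, 1.0]
gripper_width: 0.0879
```

>>> jog_arm(dr=[[0, 0, 0], [0, 0, 0], [0, 0, 0], [0, 0, 0], [0, 0, 0]], xyz=[[-0.035, -0.018, 0], [-0.035, -0.018, 0], [-0.031, -0.016, 0], [0, 0, 0], [0, 0, 0]], jaw=[1, 1, 1, 1, 1])

```text
t: 1.95
eef_pos: [0.5702, 0.2996, 0.2487]
tool_rot: [0.0, 1.0, -0.0, -0.0]
force: [-0.2, 0.4, 0.3]
gripper_width: 0.0881
```

```bash
python3 - <<'E'
from h import *
im,P=snap('wrist','w1'); s=robot.state(); print(s['eef_pos'],s['tool_rot'],s['t'])
for n,X in [('cfar',(.616,.224,.016)),('cnear',(.407,.195,.016)),('plate',(.51,.378,.008)),('bfar',(.563,.382,.024))]: print(n,proj(P,X))
E
```

```text
[0.56960557 0.30018734 0.24911744] [-2.06077596e-04  9.99999947e-01  5.70740322e-05 -2.44326322e-04] 2.0
cfar [[263.68481091 203.09948186]]
cnear [[230.85470049  34.24369078]]
plate [[379.01706055 122.91617944]]
bfar [[382.32611877 165.32037704]]
```

View pics/w1.png

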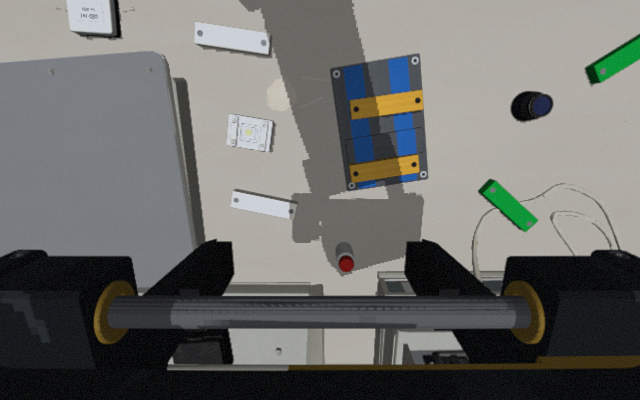

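The wrist picture shows everything needed. The plate's corner screws are at (336,73), (415,60), (425,174) and (351,187). The near brass bar is at (387,105) and lies askew, the far one is at (384,168). The ceramics are at (232,38) and (263,204), the chuck at (250,133), and the vial at (346,258).

```bash
cat >> h.py <<'E'
from scipy.optimize import minimize
def mask_of(im,kind,roi):
    h=cv2.cvtColor(im,cv2.COLOR_RGB2HSV).astype(int); H,S,V=h[...,0],h[...,1],h[...,2]
    m={'brass':(H>12)&(H<32)&(S>110)&(V>70),'white':(S<40)&(V>150)}[kind]
    k=np.zeros(m.shape,bool); a,b,c,d=roi; k[b:d,a:c]=m[b:d,a:c]; k=k.astype(np.uint8)
    k=cv2.morphologyEx(k,cv2.MORPH_CLOSE,np.ones((7,7)))
    n,l,st,_=cv2.connectedComponentsWithStats(k); return (l==1+np.argmax(st[1:,4])).astype(np.uint8)
def box(p,dim,z0):
    x,y,a=p; L,W,Hh=dim; c,s=np.cos(a),np.sin(a)
    return np.array([[x+c*i*L/2-s*j*W/2,y+s*i*L/2+c*j*W/2,z0+k*Hh] for i in(-1,1) for j in(-1,1) for k in(0,1)])
def fit(P,m,p0,dim,z0):
    def cost(q):
        q=np.array([q[0]/100,q[1]/100,q[2]/10]); h=cv2.convexHull(proj(P,box(q,dim,z0)).astype(np.float32))
        r=np.zeros(m.shape,np.uint8); cv2.fillConvexPoly(r,np.round(h*16).astype(np.int32),1,cv2.LINE_AA,4)
        return 1-(r&m).sum()/(r|m).sum()
    best=None
    for da in(-.1,0,.1):
        o=minimize(cost,[p0[0]*100,p0[1]*100,(p0[2]+da)*10],method='Nelder-Mead',options=dict(initial_simplex=np.array([p0[0]*100,p0[1]*100,(p0[2]+da)*10])+np.array([[0,0,0],[1,0,0],[0,1,0],[0,0,1]]),maxiter=200))
        if best is None or o.fun<best.fun: best=o
    q=best.x; return np.array([q[0]/100,q[1]/100,q[2]/10]),1-best.fun
E
python3 - <<'E'
from h import *
im=np.load('pics/w1.npy'); P=cam('w1')
B=(.09,.024,.016)
def go(n,k,roi,uv,a,dim,z0):
    m=mask_of(im,k,roi); p0=[*ray(P,uv,z0+.016)[0,:2],a]; p,i=fit(P,m,p0,dim,z0)
    print(n,np.round(p[:2],4),'deg',round(np.degrees(p[2]),2),'iou',round(i,3),m.sum())
go('bnear','brass',(335,80,435,130),(387,105),np.pi/2,B,.008)
go('bfar','brass',(335,140,435,190),(384,168),np.pi/2,B,.008)
go('cnear','white',(185,10,280,65),(232,38),np.pi/2,B,0)
go('cfar','white',(220,180,305,225),(263,204),np.pi/2,B,0)
go('chuck','white',(215,100,285,160),(250,133),0,(.04,.056,.019),0)
scr=[]
g=cv2.cvtColor(im,cv2.COLOR_RGB2GRAY).astype(float)
for u,v in [(336,73),(415,60),(425,174),(351,187)]:
    w=g[v-7:v+8,u-7:u+8]; t=np.clip(w-np.percentile(w,85),0,None)
    yy,xx=np.mgrid[-7:8,-7:8]; t[(xx**2+yy**2)>30]=0
    scr.append([u+(t*xx).sum()/t.sum(),v+(t*yy).sum()/t.sum()])
X=ray(P,scr,.008); print(np.round(scr,1).tolist(),np.round(X,4))
print([round(np.linalg.norm(X[i]-X[(i+1)%4]),4) for i in range(4)],X.mean(0))
e=(X[1]-X[0]+X[2]-X[3]);f=(X[0]-X[3]+X[1]-X[2]); print('deg of plate x',np.degrees(np.arctan2(e[1],e[0])),'of -? y',np.degrees(np.arctan2(f[1],f[0])))
E
```

```text
bnear [0.488  0.3822] deg 98.17 iou 0.925 1461
bfar [0.5684 0.3851] deg 99.2 iou 0.849 1258
cnear [0.3997 0.1864] deg 89.97 iou 0.461 4563
cfar [0.6163 0.2102] deg 64.68 iou 0.419 3380
chuck [0.5019 0.2216] deg -0.27 iou 0.38 4200
[[336.1, 73.0], [414.5, 59.7], [425.8, 172.8], [350.8, 192.0]] [[0.4494 0.3213 0.008 ]
 [0.434  0.4182 0.008 ]
 [0.5757 0.4451 0.008 ]
 [0.6025 0.3437 0.008 ]]
[np.float64(0.0982), np.float64(0.1442), np.float64(0.1048), np.float64(0.1547)] [0.51540105 0.38205656 0.008     ]
deg of plate x 102.01993006967321 of -? y -170.49813492995133
```

```bash
python3 - <<'E'
from h import *
im=np.load('pics/w1.npy'); h=cv2.cvtColor(im,cv2.COLOR_RGB2HSV)
for n,(u,v) in dict(cer=(232,40),cer2=(263,204),chuck=(235,120),chuck2=(262,140),table=(245,70),table2=(225,170),table3=(262,185),bfar=(384,168),bfar_dark=(405,160),scr=(351,186),cap=(346,262)).items(): print(n,im[v,u],h[v,u])
print(np.array2string(cv2.cvtColor(im,cv2.COLOR_RGB2GRAY)[180:194,342:360]))
c=np.vstack([im[0:230,180:440]]); cv2.imwrite('pics/c1.png',cv2.resize(c[:,:,::-1],None,fx=3,fy=2.6,interpolation=cv2.INTER_CUBIC))
E
```

```text
cer [204 207 214] [111  12 214]
cer2 [208 211 217] [110  11 217]
chuck [178 178 176] [ 30   3 178]
chuck2 [204 210 214] [102  12 214]
table [178 173 166] [ 18  17 178]
table2 [177 173 167] [ 18  14 177]
table3 [177 174 168] [ 20  13 177]
bfar [130  99  40] [ 20 177 130]
bfar_dark [194 151  54] [ 21 184 194]
scr [52 55 56] [98 18 56]
cap [109  19  19] [  0 211 109]
[[103 102 105  79  50  48  52  47  49  73  97 101  99 103  97 102 101 104]
 [105 103 105  83  57  49  50  49  52  72  94  98 101 101 104 100 101  95]
 [104 106 105  85  56  46  48  56  76  88 100 102  86  70  65  55  58  60]
 [103 107 104  99  68  44  56  93 117 119 123 113  89  62  50  47  50  50]
 [103 103 102 100  66  43  77 112  99  64  76 107  97  71  51  47  54  55]
 [106 104 105 104  72  47  87 112  83  33  38  98 110  75  50  48  50  49]
 [105 105 106 103  73  48  82 110  91  54  65 103 107  74  52  51  51  51]
 [106 102 106 107  80  49  62 100 112 109 117 114  89  59  49  56  63  63]
 [102 104 107 105  76  53  50  65  91 100  93  73  56  51  48  67  78  84]
 [104 105 111 104  82  57  44  48  57  56  56  66  72  74  77  80  92 108]
 [103 100 105 106 107  87  67  62  75  87 100 112 112 121 153 167 172 172]
 [110 107 113 146 167 161 143 136 160 174 171 174 172 170 176 177 176 175]
 [159 150 145 166 174 176 173 174 180 178 173 176 177 174 177 175 174 176]
 [175 174 174 175 175 177 175 175 175 177 175 174 174 172 175 175 175 176]]
```

View pics/c1.png

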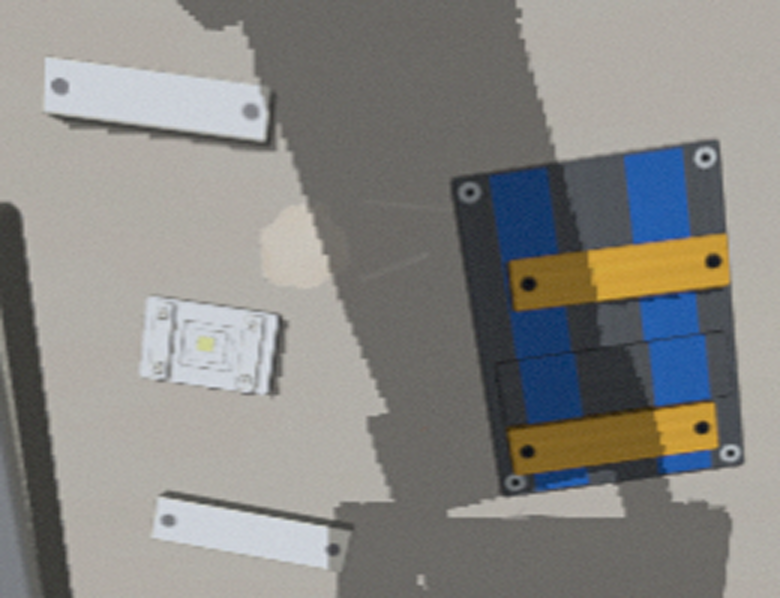

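The crop shows two dark holes on each bar, so they mark the bar poses well. The chuck's long side runs image-horizontal, which is near world y. I'll refine the hole centroids.

```bash
cat >> h.py <<'E'
def dots(im,P,uvs,z,r=5):
    g=cv2.cvtColor(im,cv2.COLOR_RGB2GRAY).astype(float); out=[]
    for u,v in uvs:
        for _ in range(3):
            a,b=int(round(u)),int(round(v)); yy,xx=np.mgrid[-r:r+1,-r:r+1]
            w=g[b-r:b+r+1,a-r:a+r+1]; t=np.clip(np.median(w)*.8-w,0,None); t[xx**2+yy**2>r*r]=0
            if t.sum()>0: u,v=a+(t*xx).sum()/t.sum(),b+(t*yy).sum()/t.sum()
        out.append((u,v))
    X=ray(P,out,z); d=X[1]-X[0]
    return X.mean(0)[:2],np.degrees(np.arctan2(d[1],d[0])),np.linalg.norm(d),np.round(out,1).tolist()
E
python3 - <<'E'
from h import *
im=np.load('pics/w1.npy'); P=cam('w1')
for n,u,z in [('cnear',[(200,33),(263.7,42.7)],.016),('cfar',[(236,200),(291,211)],.016),('bnear',[(356,109),(417.7,100.4)],.024),('bfar',[(356,173.8),(414,164.6)],.024)]:
    print(n,*[np.round(q,4) for q in dots(im,P,u,z,4)])
X=ray(P,[(336.1,73),(414.5,59.7),(423.3,174.3),(351.4,185.3)],.008)
print([round(np.linalg.norm(X[i]-X[(i+1)%4]),4) for i in range(4)],X.mean(0))
e=(X[1]-X[0]+X[2]-X[3]);f=(X[3]-X[0]+X[2]-X[1]); print('deg x',np.degrees(np.arctan2(e[1],e[0])),'deg -y',np.degrees(np.arctan2(f[1],f[0])))
i=im.astype(int); m=((i[...,0]-i[...,2]<4)&(i[...,0]>140)).astype(np.uint8); k=np.zeros_like(m); k[100:160,215:285]=m[100:160,215:285]
k=cv2.morphologyEx(k,cv2.MORPH_OPEN,np.ones((2,2)));k=cv2.morphologyEx(k,cv2.MORPH_CLOSE,np.ones((9,9)))
p,io=fit(P,k,[.515,.206,.1],(.04,.056,.017),0); print('chuck',p,np.degrees(p[2]),io,k.sum())
c=[(180+a/3,b/2.6) for a,b in [(148,297),(280,313),(273,394),(140,375)]]; C=ray(P,c,.017); print(C.mean(0),[np.round(np.linalg.norm(C[j]-C[(j+1)%4]),4) for j in range(4)])
E
```

```text
cnear [0.4105 0.1955] 81.7699 0.0763 [[199.5  32.6]
 [263.3  42.4]]
cfar [0.6192 0.2234] 77.8028 0.0767 [[235.6 199.6]
 [290.8 210.9]]
bnear [0.4875 0.3831] 97.8339 0.0762 [[355.7 108.8]
 [417.3 100.1]]
bfar [0.5674 0.3849] 99.0791 0.0762 [[355.4 173.3]
 [413.6 164.1]]
[np.float64(0.0981), np.float64(0.1457), np.float64(0.0987), np.float64(0.1454)] [0.51356858 0.38138761 0.008     ]
deg x 98.94383269403112 deg -y 9.191819113780845
chuck [ 0.52339526  0.21024764 -0.15238819] -8.731200089374504 0.9163372859025033 1391
[0.52185853 0.21134992 0.017     ] [np.float64(0.0559), np.float64(0.0396), np.float64(0.058), np.float64(0.038)]
```

>>> jog_arm(dr=[[0, 0, -0.079], [0, 0, -0.079], [0, 0, 0], [0, 0, 0], [0, 0, 0]], xyz=[[0, 0, 0.008], [0, 0, 0.008], [0.0195, 0.019, 0.04], [0.0195, 0.019, 0.04], [0.0195, 0.019, 0.04]], jaw=[0, 0, 0, 0, 0])

```text
t: 2.5
eef_pos: [0.5013, 0.3481, 0.1125]
tool_rot: [-0.08, 0.997, 0.0, 0.0]
force: [1.1, 1.0, -0.3]
gripper_width: 0.0503
```

>>> jog_arm(dr=[[0, 0, 0], [0, 0, 0], [0, 0, 0], [0, 0, 0], [0, 0, 0]], xyz=[[0.0195, 0.019, 0.02], [0.0195, 0.019, 0.02], [0, 0, 0.02], [0, 0, 0.01], [0, 0, 0]], jaw=[0, 0, 0, 0, 0])

```text
t: 3.0
eef_pos: [0.458, 0.3784, 0.0426]
tool_rot: [-0.079, 0.997, -0.0, -0.001]
force: [0.2, -0.8, 1.0]
gripper_width: 0.044
```

```bash
cat >> h.py <<'E'
O=np.array([.5383,.3854]); A=np.radians(99.08); ex=np.array([np.cos(A),np.sin(A)]); ey=np.array([-np.sin(A),np.cos(A)])
def pl(w): w=np.array(w)[:2]-O; return np.round([w@ex,w@ey],4)
def wd(x,y): return O+x*ex+y*ey
E
python3 - <<'E'
from h import *
print(ey, rel([*wd(.0058,.08),.013],A)); print(pl(robot.state()['eef_pos']))
E
```

```text
[-0.98746895 -0.15781339] {'pos': array([0.458 , 0.3784, 0.0426]), 'yawy': np.float64(1.7297), 'w': 0.044, 't': 3.0, 'F': array([ 0.2, -0.8,  1. ]), 'dr_z': np.float64(0.0004), 'shift': array([-0.0005,  0.0001,  0.0296])}
[0.0058 0.0804]
```

>>> jog_arm(dr=[[0, 0, 0], [0, 0, 0], [0, 0, 0], [0, 0, 0], [0, 0, 0]], xyz=[[0, 0, 0.015], [0, 0, 0.014], [-0.003, 0, 0], [-0.003, 0, 0], [-0.003, 0, 0]], jaw=[0, 0, 0, 0, 0])

```text
t: 3.5
eef_pos: [0.4685, 0.3799, 0.0151]
tool_rot: [-0.079, 0.997, 0.0, 0.001]
force: [0.6, 0.5, 0.2]
gripper_width: 0.0436
```

>>> jog_arm(dr=[[0, 0, 0], [0, 0, 0], [0, 0, 0], [0, 0, 0], [0, 0, 0]], xyz=[[-0.003, -0.001, 0], [-0.003, -0.001, 0], [-0.003, -0.001, 0], [-0.003, -0.001, 0], [-0.003, -0.001, 0]], jaw=[0, 0, 0, 0, 0])

```text
t: 4.0
eef_pos: [0.4836, 0.3771, 0.0142]
tool_rot: [-0.079, 0.997, 0.0, -0.0]
force: [-0.4, 0.3, -0.5]
gripper_width: 0.0439
```

>>> jog_arm(dr=[[0, 0, 0], [0, 0, 0], [0, 0, 0]], xyz=[[-0.003, -0.001, 0], [-0.0015, 0, 0], [0, 0, 0]], jaw=[0, 0, 0])

```text
t: 4.3
eef_pos: [0.4881, 0.3769, 0.0142]
tool_rot: [-0.079, 0.997, 0.0, 0.0]
force: [0.3, 0.5, 0.9]
gripper_width: 0.0441
```

```bash
python3 - <<'E'
from h import *
s=robot.state(); print(pl(s['eef_pos']),s['eef_pos'],s['force'])
E
```

```text
[-0.0005  0.0509] [0.48806914 0.37690863 0.01419621] [0.34979252 0.48386143 0.88746275]
```

>>> jog_arm(dr=[[0, 0, 0], [0, 0, 0], [0, 0, 0]], xyz=[[-0.001, 0, 0], [-0.001, 0, 0], [0, 0, 0]], jaw=[0, 0, 0])

```text
t: 4.6
eef_pos: [0.4899, 0.3772, 0.0142]
tool_rot: [-0.079, 0.997, 0.0, 0.0]
force: [-0.0, -0.2, -0.3]
gripper_width: 0.044
```

```bash
python3 - <<'E'
from h import *
im,P=snap('wrist','w2'); print(pl(robot.state()['eef_pos']),proj(P,[[*wd(0,.028),.024],[*wd(-.0382,.028),.024],[*wd(.0382,.028),.024]]))
E
```

```text
[-0.0004  0.0491] [[319.65681153 272.91714841]
 [255.98933715 272.93753584]
 [383.32901459 272.8313585 ]]
```

View pics/w2.png

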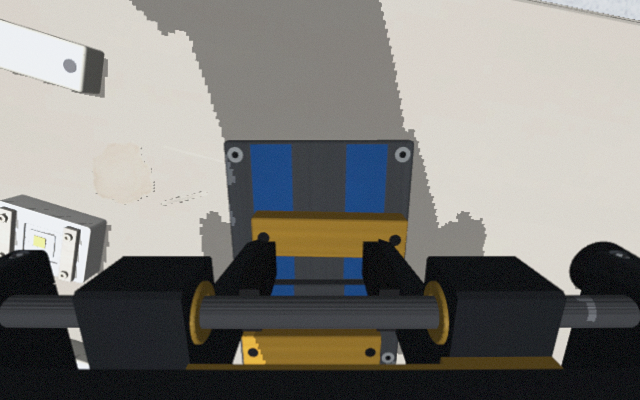

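```bash
python3 - <<'E'
from h import *
im=np.load('pics/w2.npy');P=cam('w2')
X=ray(P,[(263,237),(395,239)],.024); print(X,[pl(x) for x in X])
print('screws',[pl(x) for x in ray(P,[(235,154),(402,154)],.008)],'exp (+-.049,.098)')
e=robot.state()['eef_pos'];print('tcp px',proj(P,[e,e+[*(ex*.03),0],e-[*(ex*.03),0]]))
print('bar rows',[pl(x) for x in ray(P,[(320,219),(320,257)],.024)])
cv2.imwrite('pics/c2.png',cv2.resize(im[190:310,200:440,::-1],None,fx=3.3,fy=3.3,interpolation=cv2.INTER_CUBIC))
E
```

```text
[[0.4929899  0.34492061 0.024     ]
 [0.48221097 0.42074521 0.024     ]] [array([-0.0328,  0.0511]), array([0.0438, 0.0498])]
screws [array([-0.0498,  0.0971]), array([0.0485, 0.097 ])] exp (+-.049,.098)
tcp px [[318.93120953 234.02565064]
 [368.01678093 233.97513923]
 [269.84963189 234.0591009 ]]
bar rows [array([0.0002, 0.0621]), array([0.0002, 0.0384])]
```

View pics/c2.png

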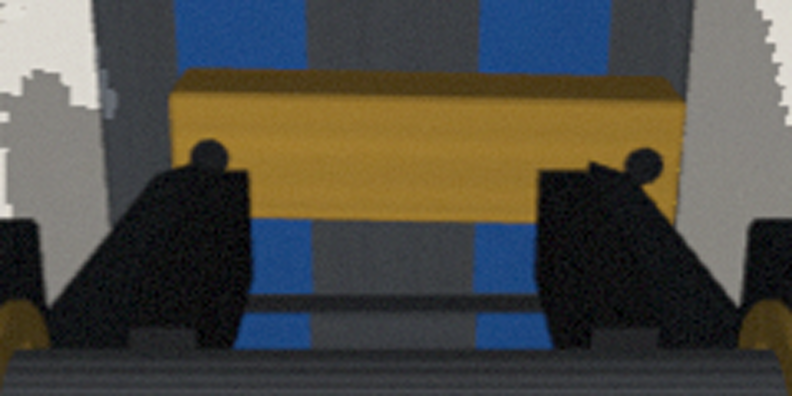

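The bar has not moved (hole positions are unchanged), although the measured TCP says the fingers should be at bar height. The visible fingertips sit at about (275,241) and (363,241). Their 88 px spacing puts them roughly 33 mm above the nominal TCP. I'll back off and feel for the plate in small steps.

>>> jog_arm(dr=[[0, 0, 0], [0, 0, 0], [0, 0, 0], [0, 0, 0], [0, 0, 0]], xyz=[[0.018, 0.003, 0], [0.018, 0.003, 0], [0, 0, 0.002], [0, 0, 0.002], [0, 0, 0.001]], jaw=[0, 0, 0, 0, 0])

```text
t: 5.15
eef_pos: [0.4541, 0.3774, 0.009]
tool_rot: [-0.079, 0.997, 0.0, 0.0]
force: [-0.9, -0.2, 0.3]
gripper_width: 0.0442
```

>>> jog_arm(dr=[[0, 0, 0], [0, 0, 0]], xyz=[[0, 0, 0.001], [0, 0, 0.001]], jaw=[0, 0])

```text
t: 5.35
eef_pos: [0.4538, 0.3774, 0.007]
tool_rot: [-0.079, 0.997, 0.0, 0.0]
force: [0.3, -0.2, 0.2]
gripper_width: 0.0439
```

>>> jog_arm(dr=[[0, 0, 0], [0, 0, 0]], xyz=[[0, 0, 0.001], [0, 0, 0]], jaw=[0, 0])

```text
t: 5.55
eef_pos: [0.4534, 0.3774, 0.006]
tool_rot: [-0.079, 0.997, -0.0, -0.0]
force: [0.6, 0.5, 1.1]
gripper_width: 0.0443
```

>>> jog_arm(dr=[[0, 0, 0], [0, 0, 0]], xyz=[[0, 0, 0.001], [0, 0, 0]], jaw=[0, 0])

```text
t: 5.75
eef_pos: [0.4533, 0.3775, 0.0051]
tool_rot: [-0.079, 0.997, -0.0, -0.0]
force: [-0.3, 0.7, -0.0]
gripper_width: 0.0439
```

>>> jog_arm(dr=[[0, 0, 0], [0, 0, 0], [0, 0, 0], [0, 0, 0], [0, 0, 0]], xyz=[[0, 0, 0.003], [0, 0, 0.003], [0, 0, 0.003], [0, 0, 0.002], [0, 0, 0]], jaw=[0, 0, 0, 0, 0])

```text
t: 6.25
eef_pos: [0.4532, 0.3774, -0.0062]
tool_rot: [-0.079, 0.997, -0.0, -0.0]
force: [1.1, -0.1, -1.2]
gripper_width: 0.0439
```

```bash
python3 - <<'E'
from h import *
im,P=snap('wrist','w3'); s=robot.state(); print(s['eef_pos'],s['force'],pl(s['eef_pos']))
cv2.imwrite('pics/c3.png',cv2.resize(im[130:330,200:440,::-1],None,fx=3,fy=3,interpolation=cv2.INTER_CUBIC))
E
```

```text
[ 0.45331494  0.37744403 -0.00592797] [-0.56497284  0.55108437 -0.72053179] [0.0056 0.0852]
```

View pics/c3.png

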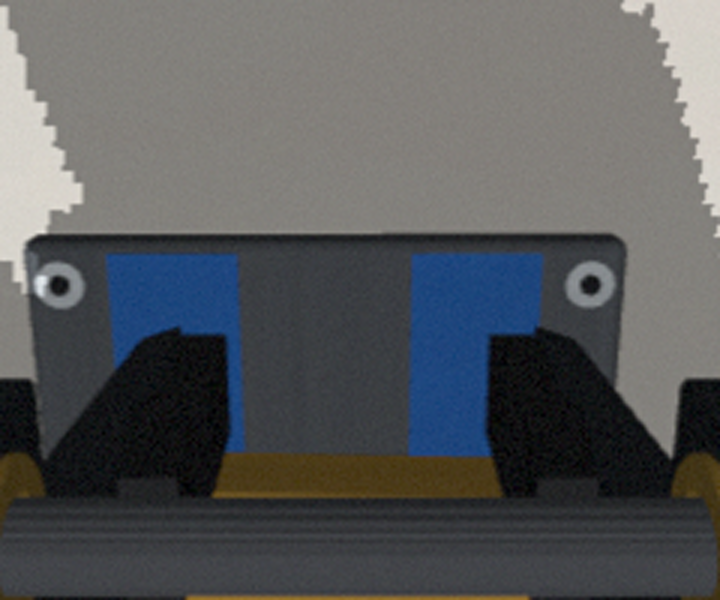

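The fingertips are at (275,242) and (363,242) in the full picture, still above the plate with no force although the reported z is −6 mm. So the real tips end well short of the nominal TCP. I'll keep feeling downwards.

>>> jog_arm(dr=[[0, 0, 0], [0, 0, 0], [0, 0, 0], [0, 0, 0]], xyz=[[0, 0, 0.004], [0, 0, 0.004], [0, 0, 0.002], [0, 0, 0]], jaw=[0, 0, 0, 0])

```text
t: 6.7
eef_pos: [0.4532, 0.3773, -0.0162]
tool_rot: [-0.079, 0.997, -0.0, -0.0]
force: [-0.7, 0.3, -0.1]
gripper_width: 0.0441
```

>>> jog_arm(dr=[[0, 0, 0], [0, 0, 0]], xyz=[[0, 0, 0.0015], [0, 0, 0]], jaw=[0, 0])

```text
t: 6.9
eef_pos: [0.4533, 0.3774, -0.0174]
tool_rot: [-0.079, 0.997, -0.0, -0.0]
force: [-0.3, 0.2, 0.3]
gripper_width: 0.0439
```

>>> jog_arm(dr=[[0, 0, 0], [0, 0, 0]], xyz=[[0, 0, 0.0015], [0, 0, 0]], jaw=[0, 0])

```text
t: 7.1
eef_pos: [0.4533, 0.3774, -0.0189]
tool_rot: [-0.079, 0.997, -0.0, -0.0]
force: [0.4, 0.1, -0.7]
gripper_width: 0.0441
```

>>> jog_arm(dr=[[0, 0, 0], [0, 0, 0]], xyz=[[0, 0, 0.0015], [0, 0, 0]], jaw=[0, 0])

```text
t: 7.3
eef_pos: [0.4533, 0.3774, -0.0205]
tool_rot: [-0.079, 0.997, -0.0, -0.0]
force: [-0.2, 0.5, -0.1]
gripper_width: 0.044
```

>>> jog_arm(dr=[[0, 0, 0], [0, 0, 0], [0, 0, 0], [0, 0, 0], [0, 0, 0]], xyz=[[-0.004, 0, 0], [-0.004, 0, 0], [-0.003, 0, 0], [-0.003, 0, 0], [-0.003, -0.001, 0]], jaw=[0, 0, 0, 0, 0])

```text
t: 7.8
eef_pos: [0.47, 0.3793, -0.0203]
tool_rot: [-0.079, 0.997, 0.0, -0.001]
force: [-3.0, 1.4, 1.7]
gripper_width: 0.0441
```

>>> jog_arm(dr=[[0, 0, 0], [0, 0, 0], [0, 0, 0], [0, 0, 0], [0, 0, 0]], xyz=[[-0.003, -0.001, 0], [-0.003, -0.001, 0], [-0.003, -0.001, 0], [-0.003, -0.001, 0], [-0.003, -0.001, 0]], jaw=[0, 0, 0, 0, 0])

```text
t: 8.3
eef_pos: [0.4862, 0.3765, -0.0203]
tool_rot: [-0.079, 0.997, 0.0, -0.0]
force: [-3.2, 1.0, 1.8]
gripper_width: 0.044
```

>>> jog_arm(dr=[[0, 0, 0], [0, 0, 0]], xyz=[[-0.002, 0, 0], [0, 0, 0]], jaw=[0, 0])

```text
t: 8.5
eef_pos: [0.4883, 0.3767, -0.0203]
tool_rot: [-0.079, 0.997, -0.0, 0.0]
force: [-0.6, -1.0, 0.9]
gripper_width: 0.0441
```

```bash
python3 - <<'E'
from h import *
im,P=snap('wrist','w4'); s=robot.state(); print(s['eef_pos'],s['force'],pl(s['eef_pos']))
m=mask_of(im,'brass',(200,180,440,330)); 
for u in (300,320,340):
    v=np.flatnonzero(m[:,u]); print(u,v.min(),v.max(),[pl(x) for x in ray(P,[(u,v.min()),(u,v.max())],.024)])
for n,X in [('left hole tgt',(.0382,.028)),('right',(-.0382,.028))]: print(n,proj(P,[[*wd(*X),.024]]))
E
```

```text
[ 0.48829634  0.37676309 -0.02033692] [-0.89197648  0.65647366  0.5369153 ] [-0.0006  0.0507]
300 275 295 [array([-0.0097,  0.0473]), array([-0.0099,  0.0364])]
320 275 295 [array([-0.0002,  0.0473]), array([-0.0002,  0.0364])]
340 275 295 [array([0.0094, 0.0473]), array([0.0096, 0.0364])]
left hole tgt [[397.5234629  309.81251003]]
right [[243.28177887 309.93679326]]
```

>>> jog_arm(dr=[[0, 0, 0], [0, 0, 0], [0, 0, 0]], xyz=[[-0.001, 0, 0], [-0.0005, 0, 0], [0, 0, 0]], jaw=[0, 0, 0])

```text
t: 8.85
eef_pos: [0.4883, 0.3768, -0.0203]
tool_rot: [-0.079, 0.997, -0.001, -0.001]
force: [-6.2, -3.4, 6.0]
gripper_width: 0.0441
```

>>> jog_arm(dr=[[0, 0, 0], [0, 0, 0]], xyz=[[-0.0005, 0, 0], [0, 0, 0]], jaw=[0, 0])

```text
t: 9.05
eef_pos: [0.4883, 0.3767, -0.0203]
tool_rot: [-0.079, 0.997, -0.001, -0.002]
force: [-9.1, -4.3, 7.4]
gripper_width: 0.0439
```

>>> jog_arm(dr=[[0, 0, 0], [0, 0, 0]], xyz=[[-0.0005, 0, 0], [0, 0, 0]], jaw=[0, 0])

```text
t: 9.25
eef_pos: [0.4883, 0.3767, -0.0203]
tool_rot: [-0.079, 0.997, -0.001, -0.003]
force: [-12.5, -5.2, 9.7]
gripper_width: 0.0443
```

>>> jog_arm(dr=[[0, 0, 0], [0, 0, 0]], xyz=[[-0.0005, 0, 0], [0, 0, 0]], jaw=[0, 0])

```text
t: 9.45
eef_pos: [0.4883, 0.3767, -0.0203]
tool_rot: [-0.079, 0.997, -0.001, -0.003]
force: [-15.3, -5.4, 10.4]
gripper_width: 0.0439
```

>>> jog_arm(dr=[[0, 0, 0], [0, 0, 0], [0, 0, 0], [0, 0, 0], [0, 0, 0]], xyz=[[0.005, 0, 0], [0.013, 0, 0], [0, 0, -0.03], [0, 0, -0.04], [-0.015, -0.018, -0.04]], jaw=[0, 0, 0, 0, 0])

```text
t: 9.95
eef_pos: [0.4896, 0.3602, 0.091]
tool_rot: [-0.08, 0.997, 0.0, 0.0]
force: [0.8, 0.1, -0.1]
gripper_width: 0.044
```

>>> jog_arm(dr=[[0, 0, 0], [0, 0, 0], [0, 0, 0], [0, 0, 0], [0, 0, 0]], xyz=[[-0.015, -0.018, -0.04], [-0.015, -0.018, -0.04], [-0.015, -0.018, -0.03], [-0.015, -0.018, 0], [0, 0, 0]], jaw=[0, 0, 0, 0, 0])

```text
t: 10.45
eef_pos: [0.5634, 0.2956, 0.2002]
tool_rot: [-0.078, 0.997, -0.0, 0.001]
force: [-0.4, -0.4, -0.9]
gripper_width: 0.0443
```

```bash
python3 - <<'E'
from h import *
im,P=snap('wrist','w5'); s=robot.state(); print(s['eef_pos'],s['t'],rel([.41,.195,.1],np.radians(-8.2)))
g={'near':(.028,.024),'far':(-.0286,.024)}
for n,y in [('near',.028),('far',-.0286)]: print(n,*dots(im,P,proj(P,[[*wd(-.0382,y),.024],[*wd(.0382,y),.024]]).tolist(),.024,6),)
print('scr exp',proj(P,[[*wd(a,b),.008] for a in(-.049,.049) for b in(.098,-.048)]).round(1).tolist())
print('cer exp',proj(P,[[.4105,.1955,.016],[.6192,.2234,.016]]).round(1).tolist())
T=cam('top0'); print('instr', ray(T,[(330,125),(290,137),(200,137)],.0),ray(T,[(330,125)],.05))
E
```

```text
[0.56201283 0.29671341 0.19937647] 10.5 {'pos': array([0.562 , 0.2967, 0.1994]), 'yawy': np.float64(1.7271), 'w': 0.0444, 't': 10.5, 'F': array([ 0.4, -0.2, -0.9]), 'dr_z': np.float64(-1.2713), 'shift': array([0.1224, 0.136 , 0.0993])}
near [0.51037451 0.38072604] 99.0776792408597 0.07631288258696092 [[367.3, 143.1], [435.3, 142.9]]
far [0.56705395 0.38513115] 99.01910981075841 0.0769333134812046 [[361.2, 192.2], [426.9, 192.1]]
scr exp [[357.9, 78.2], [354.3, 204.6], [446.1, 78.0], [433.5, 204.3]]
cer exp [[246.2, 17.9], [253.3, 211.8]]
instr [[0.75348763 0.2773516  0.        ]
 [0.72227051 0.38619648 0.        ]
 [0.72780083 0.6286597  0.        ]] [[0.73709285 0.27946484 0.05      ]]
```

View pics/w5.png

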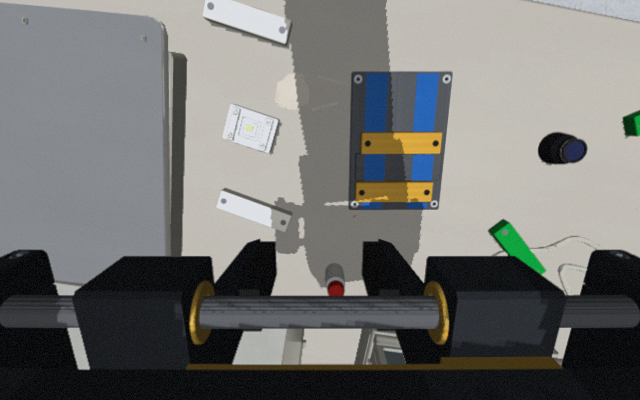

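The view shows the near bar's holes at (367,143) and (435,143). That puts the bar at 28 mm from the strip's centre line, at the plate's angle and centred, so it is flush. The far bar is unchanged. Next is the near ceramic bar.

>>> jog_arm(dr=[[0, 0, -0.1413], [0, 0, -0.1413], [0, 0, -0.1413], [0, 0, -0.1413], [0, 0, -0.1413]], xyz=[[0, 0, 0.01], [0, 0, 0.01], [0, 0, 0.01], [0, 0, 0.01], [0, 0, 0.01]], jaw=[0, 0, 0, 0, 0])

```text
t: 11.0
eef_pos: [0.5604, 0.2984, 0.1487]
tool_rot: [-0.422, 0.907, 0.0, -0.0]
force: [-0.4, -0.3, -0.3]
gripper_width: 0.0439
```

>>> jog_arm(dr=[[0, 0, -0.1413], [0, 0, -0.1413], [0, 0, -0.1413], [0, 0, -0.1413], [0, 0, 0]], xyz=[[0, 0, 0.01], [0, 0, 0.01], [0, 0, 0.01], [0, 0, 0.01], [0.024, 0.027, 0.01]], jaw=[0, 0, 0, 0, 0])

```text
t: 11.5
eef_pos: [0.5316, 0.2789, 0.0981]
tool_rot: [-0.658, 0.753, -0.0, 0.0]
force: [1.4, -1.2, -1.0]
gripper_width: 0.0441
```

>>> jog_arm(dr=[[0, 0, 0], [0, 0, 0], [0, 0, 0], [0, 0, 0], [0, 0, 0]], xyz=[[0.024, 0.027, 0.01], [0.024, 0.027, 0.01], [0.024, 0.027, 0.01], [0.026, 0.028, 0.01], [0, 0, 0]], jaw=[0, 0, 0, 0, 0])

```text
t: 12.0
eef_pos: [0.404, 0.1947, 0.0578]
tool_rot: [-0.656, 0.755, 0.002, -0.003]
force: [0.1, -0.3, 0.0]
gripper_width: 0.0441
```

```bash
cat >> h.py <<'E'
def look(name,c,deg,z,h=.0382,r=8):
    im,P=snap('wrist',name); a=np.radians(deg); d=np.array([np.cos(a),np.sin(a)])*h
    uv=proj(P,[[*(np.array(c)-d),z],[*(np.array(c)+d),z]]); print('expected',uv.round(1).tolist())
    q=dots(im,P,uv.tolist(),z,r); print('found',*[np.round(x,4) for x in q]); return q
E
python3 - <<'E'
from h import *
q=look('w6',(.4105,.1955),81.77,.016)
print(rel([*q[0],-.0275],np.radians(q[1]+90)))
E
```

```text
expected [[309.9, 164.5], [310.4, 262.8]]
found [0.4119 0.196 ] 81.8013 0.0764 [[308.1 165.6]
 [308.8 263.6]]
{'pos': array([0.4073, 0.1957, 0.0591]), 'yawy': np.float64(3.0007), 'w': 0.0439, 't': 12.05, 'F': array([ 1. ,  1.2, -0.2]), 'dr_z': np.float64(0.0022), 'shift': array([-0.001 , -0.0047,  0.0866])}
```

>>> jog_arm(dr=[[0, 0, 0], [0, 0, 0], [0, 0, 0], [0, 0, 0], [0, 0, 0]], xyz=[[-0.001, -0.005, 0.01], [0, 0, 0.025], [0, 0, 0.025], [0, 0, 0.02], [0, 0, 0]], jaw=[0, 0, 0, 0, 0])

```text
t: 12.55
eef_pos: [0.4142, 0.1964, -0.0226]
tool_rot: [-0.656, 0.755, 0.001, -0.001]
force: [-0.1, -0.2, 0.0]
gripper_width: 0.0441
```

>>> jog_arm(dr=[[0, 0, 0], [0, 0, 0], [0, 0, 0], [0, 0, 0]], xyz=[[0, 0, 0.003], [0, 0, 0.002], [0, 0, 0.0015], [0, 0, 0]], jaw=[0, 0, 0, 0])

```text
t: 12.95
eef_pos: [0.415, 0.1962, -0.0264]
tool_rot: [-0.656, 0.755, -0.0, 0.0]
force: [-0.2, -0.2, 0.1]
gripper_width: 0.0436
```

>>> jog_arm(dr=[[0, 0, 0], [0, 0, 0], [0, 0, 0], [0, 0, 0], [0, 0, 0]], xyz=[[0, 0, 0], [0, 0, 0], [0, 0, 0], [0, 0, 0], [0, 0, 0]], jaw=[-1, -1, -1, -1, -1], grip_force=20)

```text
t: 13.45
eef_pos: [0.4143, 0.1961, -0.0267]
tool_rot: [-0.656, 0.755, 0.0, -0.0]
force: [-3.1, 0.1, 4.9]
gripper_width: 0.0238
```

>>> jog_arm(dr=[[0, 0, 0], [0, 0, 0], [0, 0, 0], [0, 0, 0.141], [0, 0, 0.141]], xyz=[[0, 0, -0.01], [0, 0, -0.02], [0, 0, -0.02], [0, 0, -0.02], [0, 0, -0.01]], jaw=[-1, -1, -1, -1, -1])

```text
t: 13.95
eef_pos: [0.4155, 0.1962, 0.0553]
tool_rot: [-0.541, 0.841, -0.001, 0.001]
force: [-0.1, -0.1, -1.4]
gripper_width: 0.0236
```

>>> jog_arm(dr=[[0, 0, 0.141], [0, 0, 0.141], [0, 0, 0.141], [0, 0, 0.141], [0, 0, 0.141]], xyz=[[0, 0, 0], [0, 0, 0], [0, 0, 0], [0, 0, 0], [0, 0, 0]], jaw=[-1, -1, -1, -1, -1])

```text
t: 14.45
eef_pos: [0.4149, 0.196, 0.0537]
tool_rot: [-0.217, 0.976, -0.0, 0.0]
force: [-0.1, 0.5, -1.4]
gripper_width: 0.0238
```

>>> jog_arm(dr=[[0, 0, 0.141], [0, 0, 0.141], [0, 0, 0], [0, 0, 0], [0, 0, 0]], xyz=[[0, 0, 0], [0, 0, 0], [-0.025, 0.023, 0], [-0.025, 0.023, 0], [-0.025, 0.023, 0]], jaw=[-1, -1, -1, -1, -1])

```text
t: 14.95
eef_pos: [0.4786, 0.2772, 0.0539]
tool_rot: [-0.08, 0.997, 0.0, 0.0]
force: [-0.2, -0.0, -1.1]
gripper_width: 0.0239
```

>>> jog_arm(dr=[[0, 0, 0], [0, 0, 0], [0, 0, 0], [0, 0, 0], [0, 0, 0]], xyz=[[-0.025, 0.023, 0], [-0.025, 0.023, 0], [-0.023, 0.021, 0], [0, 0, 0], [0, 0, 0]], jaw=[-1, -1, -1, -1, -1])

```text
t: 15.45
eef_pos: [0.5387, 0.3539, 0.053]
tool_rot: [-0.081, 0.997, -0.0, -0.0]
force: [-0.6, -0.1, -2.3]
gripper_width: 0.0236
```

```bash
python3 - <<'E'
from h import *
s=robot.state(); z=s['eef_pos'][2]+.0267+.016
print(pl(s['eef_pos']),rel([*wd(-.028,0),.0],A),'topz',z)
q=look('w7',s['eef_pos'][:2],9.08,z)
cv2.imwrite('pics/w7.png',robot.snapshot('wrist')[:,:,::-1])
print('bar in plate',pl(q[0]))
E
```

```text
[-0.0311  0.0046] {'pos': array([0.5387, 0.3539, 0.053 ]), 'yawy': np.float64(1.7321), 'w': 0.0236, 't': 15.45, 'F': array([-0.6, -0.1, -2.3]), 'dr_z': np.float64(0.0029), 'shift': array([-0.0046,  0.0032,  0.053 ])} topz 0.09571309469873819
expected [[319.1, 189.2], [318.8, 334.1]]
found [0.5366 0.3536] 9.141 0.0722 [[319.1 189.2]
 [318.9 327.2]]
bar in plate [-0.0311  0.0067]
```

View pics/w7.png

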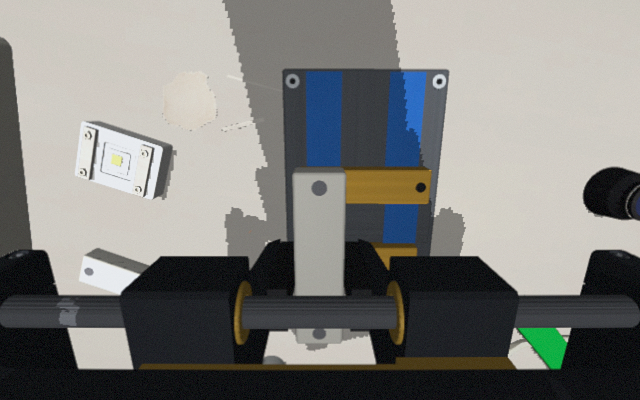

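The held bar is square in the jaws, with its near hole at (319,188) and its far hole at (319,334), both as predicted from the TCP. I'll correct the offset and lower.

>>> jog_arm(dr=[[0, 0, 0.003], [0, 0, 0], [0, 0, 0], [0, 0, 0], [0, 0, 0]], xyz=[[-0.0046, 0.0032, 0.01], [0, 0, 0.016], [0, 0, 0.016], [0, 0, 0.009], [0, 0, 0]], jaw=[-1, -1, -1, -1, -1])

```text
t: 16.05
eef_pos: [0.5419, 0.3574, 0.0]
tool_rot: [-0.079, 0.997, -0.001, -0.002]
force: [-0.2, -0.0, -0.8]
gripper_width: 0.0238
```

```bash
python3 - <<'E'
from h import *
s=robot.state(); print(pl(s['eef_pos']),rel([*wd(-.028,0),-.0027],A))
E
```

```text
[-0.0282  0.0009] {'pos': array([0.5419, 0.3574, 0.    ]), 'yawy': np.float64(1.7286), 'w': 0.0238, 't': 16.05, 'F': array([-0.2, -0. , -0.8]), 'dr_z': np.float64(-0.0007), 'shift': array([-0.0009,  0.0002,  0.0027])}
```

>>> jog_arm(dr=[[0, 0, 0], [0, 0, 0], [0, 0, 0], [0, 0, 0]], xyz=[[0, 0, 0.001], [0, 0, 0.001], [0, 0, 0.0005], [0, 0, 0]], jaw=[-1, -1, -1, -1])

```text
t: 16.45
eef_pos: [0.5431, 0.358, 0.0]
tool_rot: [-0.079, 0.997, 0.0, 0.0]
force: [-0.5, 0.5, -1.5]
gripper_width: 0.0236
```

>>> jog_arm(dr=[[0, 0, 0], [0, 0, 0]], xyz=[[0, 0, 0.0006], [0, 0, 0]], jaw=[-1, -1])

```text
t: 16.65
eef_pos: [0.543, 0.3579, -0.0008]
tool_rot: [-0.079, 0.997, 0.0, 0.0]
force: [-0.2, 0.6, -1.3]
gripper_width: 0.0237
```

>>> jog_arm(dr=[[0, 0, 0], [0, 0, 0]], xyz=[[0, 0, 0.0004], [0, 0, 0]], jaw=[-1, -1])

```text
t: 16.85
eef_pos: [0.5429, 0.3579, -0.0013]
tool_rot: [-0.079, 0.997, -0.0, -0.0]
force: [-0.1, 0.4, -0.8]
gripper_width: 0.0235
```

>>> jog_arm(dr=[[0, 0, 0], [0, 0, 0], [0, 0, 0]], xyz=[[0, 0, 0.0005], [0, 0, 0.0005], [0, 0, 0]], jaw=[-1, -1, -1])

```text
t: 17.15
eef_pos: [0.5429, 0.3579, -0.0024]
tool_rot: [-0.079, 0.997, -0.0, -0.0]
force: [0.7, 0.3, -1.6]
gripper_width: 0.024
```

>>> jog_arm(dr=[[0, 0, 0], [0, 0, 0]], xyz=[[0, 0, 0.0005], [0, 0, 0]], jaw=[-1, -1])

```text
t: 17.35
eef_pos: [0.543, 0.3579, -0.0026]
tool_rot: [-0.079, 0.997, 0.0, 0.0]
force: [-0.8, 0.1, -0.4]
gripper_width: 0.0238
```

>>> jog_arm(dr=[[0, 0, 0], [0, 0, 0]], xyz=[[0, 0, 0.0004], [0, 0, 0]], jaw=[-1, -1])

```text
t: 17.55
eef_pos: [0.543, 0.3579, -0.0027]
tool_rot: [-0.079, 0.997, -0.0, 0.0]
force: [-2.2, -1.5, 4.7]
gripper_width: 0.0238
```

>>> jog_arm(dr=[[0, 0, 0], [0, 0, 0], [0, 0, 0], [0, 0, 0], [0, 0, 0]], xyz=[[0, 0, 0], [0, 0, 0], [0, 0, -0.005], [0, 0, -0.025], [0, 0, -0.03]], jaw=[-0.2, -0.2, -0.2, -0.2, 0])

```text
t: 18.05
eef_pos: [0.5424, 0.3577, 0.0567]
tool_rot: [-0.079, 0.997, -0.0, -0.001]
force: [-0.1, -0.5, 0.3]
gripper_width: 0.0411
```

>>> jog_arm(dr=[[0, 0, -0.15], [0, 0, -0.15], [0, 0, -0.15], [0, 0, -0.15], [0, 0, -0.15]], xyz=[[0, 0, -0.003], [0, 0, 0], [0, 0, 0], [0, 0, 0], [0, 0, 0]], jaw=[0, 0, 0, 0, 0])

```text
t: 18.55
eef_pos: [0.543, 0.358, 0.0601]
tool_rot: [-0.441, 0.897, 0.0, 0.0]
force: [0.2, 0.6, -0.8]
gripper_width: 0.0441
```

>>> jog_arm(dr=[[0, 0, -0.15], [0, 0, -0.15], [0, 0, -0.15], [0, 0, 0], [0, 0, 0]], xyz=[[0, 0, 0], [0, 0, 0], [0, 0, 0], [0.029, -0.026, 0], [0.029, -0.026, 0]], jaw=[0, 0, 0, 0, 0])

```text
t: 19.05
eef_pos: [0.5817, 0.2901, 0.0602]
tool_rot: [-0.629, 0.778, -0.0, 0.0]
force: [-0.8, 0.4, 0.7]
gripper_width: 0.0441
```

>>> jog_arm(dr=[[0, 0, 0], [0, 0, 0], [0, 0, 0], [0, 0, 0]], xyz=[[0.029, -0.026, 0], [0.028, -0.025, 0], [0, 0, 0], [0, 0, 0]], jaw=[0, 0, 0, 0])

```text
t: 19.45
eef_pos: [0.6194, 0.2235, 0.0599]
tool_rot: [-0.627, 0.779, 0.0, 0.0]
force: [-0.4, 0.9, 0.3]
gripper_width: 0.0441
```

```bash
python3 - <<'E'
from h import *
q=look('w8',(.6192,.2234),77.8,.016,r=7)
print(rel([*q[0],-.0265],np.radians(q[1]+90)),robot.state()['joint_positions'])
E
```

```text
expected [[319.3, 161.4], [319.5, 259.2]]
found [0.6191 0.2238] 77.7858 0.0763 [[319.6 162. ]
 [319.7 259.6]]
{'pos': array([0.619 , 0.2244, 0.0599]), 'yawy': np.float64(2.9288), 'w': 0.0441, 't': 19.5, 'F': array([-0.3,  0.7, -0.1]), 'dr_z': np.float64(0.0004), 'shift': array([ 0.0005, -0.0003,  0.0864])} [ 1.70008196e-01  7.37381062e-01  1.22261811e+00  3.45340326e-04
  1.18171755e+00 -2.75891250e+00]
```

>>> jog_arm(dr=[[0, 0, 0], [0, 0, 0], [0, 0, 0], [0, 0, 0], [0, 0, 0]], xyz=[[0, 0, 0.02], [0, 0, 0.03], [0, 0, 0.025], [0, 0, 0.01], [0, 0, 0.0015]], jaw=[0, 0, 0, 0, 0])

```text
t: 20.0
eef_pos: [0.6184, 0.2247, -0.0275]
tool_rot: [-0.628, 0.778, 0.0, -0.001]
force: [-0.0, -0.8, -0.0]
gripper_width: 0.0442
```

>>> jog_arm(dr=[[0, 0, 0], [0, 0, 0], [0, 0, 0], [0, 0, 0], [0, 0, 0]], xyz=[[0, 0, 0], [0, 0, 0], [0, 0, 0], [0, 0, 0], [0, 0, 0]], jaw=[0, -1, -1, -1, -1])

```text
t: 20.5
eef_pos: [0.6197, 0.2239, -0.0259]
tool_rot: [-0.628, 0.778, -0.0, 0.0]
force: [-1.6, 1.1, 4.5]
gripper_width: 0.0235
```

>>> jog_arm(dr=[[0, 0, 0], [0, 0, 0], [0, 0, 0], [0, 0, 0.15], [0, 0, 0.15]], xyz=[[0, 0, 0], [0, 0, -0.015], [0, 0, -0.02], [0, 0, -0.03], [0, 0, -0.017]], jaw=[-1, -1, -1, -1, -1])

```text
t: 21.0
eef_pos: [0.6201, 0.2238, 0.0583]
tool_rot: [-0.502, 0.865, -0.001, 0.001]
force: [0.1, 0.8, -1.4]
gripper_width: 0.0239
```

>>> jog_arm(dr=[[0, 0, 0.15], [0, 0, 0.15], [0, 0, 0.15], [0, 0, 0.15], [0, 0, 0.15]], xyz=[[0, 0, 0], [0, 0, 0], [0, 0, 0], [0, 0, 0], [0, 0, 0]], jaw=[-1, -1, -1, -1, -1])

```text
t: 21.5
eef_pos: [0.6193, 0.2237, 0.056]
tool_rot: [-0.15, 0.989, -0.0, 0.0]
force: [0.1, 0.1, -1.0]
gripper_width: 0.024
```

>>> jog_arm(dr=[[0, 0, 0.15], [0, 0, 0], [0, 0, 0], [0, 0, 0], [0, 0, 0]], xyz=[[0, 0, 0], [0.009, 0.033, 0], [0.009, 0.033, 0], [0.009, 0.033, 0], [0.009, 0.033, 0]], jaw=[-1, -1, -1, -1, -1])

```text
t: 22.0
eef_pos: [0.5624, 0.3495, 0.0561]
tool_rot: [-0.079, 0.997, 0.0, 0.0]
force: [0.2, -0.2, -0.2]
gripper_width: 0.0237
```

>>> jog_arm(dr=[[0, 0, 0], [0, 0, 0], [0, 0, 0], [0, 0, 0]], xyz=[[0.009, 0.033, 0], [0.009, 0.035, 0], [0, 0, 0], [0, 0, 0]], jaw=[-1, -1, -1, -1])

```text
t: 22.4
eef_pos: [0.5343, 0.413, 0.0557]
tool_rot: [-0.079, 0.997, -0.0, 0.0]
force: [0.6, 0.1, -0.7]
gripper_width: 0.0241
```

```bash
python3 - <<'E'
from h import *
s=robot.state(); z=s['eef_pos'][2]+.0259+.016
print(pl(s['eef_pos']),rel([*wd(.028,0),-.0019],A))
q=look('w9',s['eef_pos'][:2],9.08,z,r=7)
im=np.load('pics/w9.npy');P=cam('w9')
print('placed bar exp',proj(P,[[*wd(-.028,-.0382),.04],[*wd(-.028,.0382),.04]]))
cv2.imwrite('pics/w9.png',im[:,:,::-1])
E
```

```text
[ 0.0278 -0.0004] {'pos': array([0.5343, 0.413 , 0.0557]), 'yawy': np.float64(1.7299), 'w': 0.0241, 't': 22.4, 'F': array([ 0.6,  0.1, -0.7]), 'dr_z': np.float64(0.0007), 'shift': array([0.0005, 0.0002, 0.0576])}
expected [[319.0, 188.9], [319.0, 333.1]]
found [0.5324 0.4132] 9.8981 0.0727 [[319.  188.9]
 [321.  327. ]]
placed bar exp [[238.44331996 276.62695042]
 [229.80008197 167.14708148]]
```

View pics/w9.png

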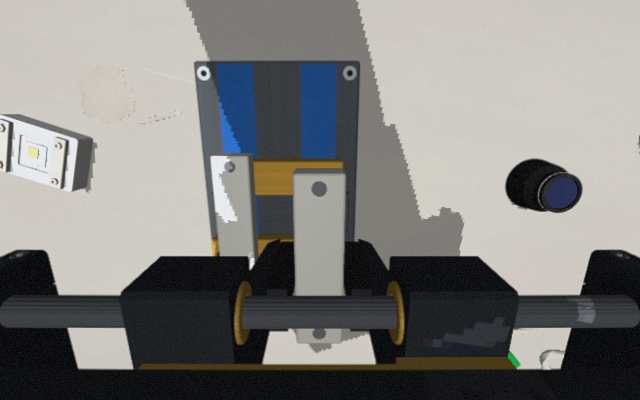

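The first ceramic's hole is at (229,167), as predicted, and the second is held squarely over its band. Lowering.

>>> jog_arm(dr=[[0, 0, 0], [0, 0, 0], [0, 0, 0], [0, 0, 0], [0, 0, 0]], xyz=[[0, 0, 0.02], [0, 0, 0.02], [0, 0, 0.01], [0, 0, 0.004], [0, 0, 0]], jaw=[-1, -1, -1, -1, -1])

```text
t: 22.95
eef_pos: [0.535, 0.4123, 0.0015]
tool_rot: [-0.078, 0.997, -0.0, -0.0]
force: [-0.1, -0.1, -1.2]
gripper_width: 0.024
```

>>> jog_arm(dr=[[0, 0, 0], [0, 0, 0], [0, 0, 0], [0, 0, 0]], xyz=[[0, 0, 0.001], [0, 0, 0.001], [0, 0, 0.0005], [0, 0, 0]], jaw=[-1, -1, -1, -1])

```text
t: 23.35
eef_pos: [0.5346, 0.4128, -0.001]
tool_rot: [-0.079, 0.997, 0.0, 0.0]
force: [-1.0, -0.0, -0.9]
gripper_width: 0.0236
```

>>> jog_arm(dr=[[0, 0, 0], [0, 0, 0], [0, 0, 0]], xyz=[[0, 0, 0.0005], [0, 0, 0.0005], [0, 0, 0]], jaw=[-1, -1, -1])

```text
t: 23.65
eef_pos: [0.5346, 0.4128, -0.0018]
tool_rot: [-0.079, 0.997, 0.0, 0.0]
force: [-1.8, 0.1, 1.9]
gripper_width: 0.0237
```

>>> jog_arm(dr=[[0, 0, 0], [0, 0, 0]], xyz=[[0, 0, 0.0004], [0, 0, 0]], jaw=[-1, -1])

```text
t: 23.85
eef_pos: [0.5346, 0.4129, -0.0019]
tool_rot: [-0.079, 0.997, 0.0, 0.0]
force: [-3.3, -1.3, 5.4]
gripper_width: 0.0235
```

>>> jog_arm(dr=[[0, 0, 0], [0, 0, 0], [0, 0, 0], [0, 0, 0], [0, 0, 0.145]], xyz=[[0, 0, 0], [0, 0, 0], [0, 0, -0.007], [0, 0, -0.03], [0, 0, -0.035]], jaw=[-0.3, -0.3, -0.3, -0.3, 0.4])

```text
t: 24.35
eef_pos: [0.534, 0.4124, 0.0696]
tool_rot: [-0.006, 1.0, -0.001, -0.001]
force: [0.9, -0.4, -0.1]
gripper_width: 0.0366
```

>>> jog_arm(dr=[[0, 0, 0.145], [0, 0, 0.145], [0, 0, 0.145], [0, 0, 0.145], [0, 0, 0.145]], xyz=[[0, 0, 0], [0, 0, 0], [0, 0, 0], [0, 0, 0], [0, 0, 0]], jaw=[0.4, 0.4, 0.4, 0.4, 0.4])

```text
t: 24.85
eef_pos: [0.5347, 0.4128, 0.0699]
tool_rot: [0.351, 0.936, 0.0, 0.0]
force: [0.5, -0.3, -0.3]
gripper_width: 0.0617
```

>>> jog_arm(dr=[[0, 0, 0.145], [0, 0, 0.145], [0, 0, 0.145], [0, 0, 0.145], [0, 0, 0.145]], xyz=[[0, 0, 0], [0, 0, 0], [0, 0, 0], [0, 0, 0], [0, 0, 0]], jaw=[0.4, 0.4, 0.4, 0.4, 0.4])

```text
t: 25.35
eef_pos: [0.5347, 0.4128, 0.0699]
tool_rot: [0.661, 0.751, 0.0, 0.0]
force: [0.3, 0.5, 0.7]
gripper_width: 0.0619
```

>>> jog_arm(dr=[[0, 0, 0.145], [0, 0, 0.141], [0, 0, 0], [0, 0, 0], [0, 0, 0]], xyz=[[0, 0, 0], [0, 0, 0], [-0.033, 0.003, 0], [-0.034, 0.003, 0], [-0.034, 0.003, 0]], jaw=[0.4, 0.4, 0.4, 0.4, 0.4])

```text
t: 25.85
eef_pos: [0.5279, 0.3106, 0.0698]
tool_rot: [0.759, 0.651, 0.0, 0.0]
force: [0.9, 0.3, -0.2]
gripper_width: 0.0615
```

>>> jog_arm(dr=[[0, 0, 0], [0, 0, 0], [0, 0, 0], [0, 0, 0], [0, 0, 0]], xyz=[[-0.034, 0.003, 0], [-0.033, 0.003, 0], [-0.033, 0.003, 0], [0, 0, 0], [0, 0, 0]], jaw=[0.4, 0.4, 0.4, 0.4, 0.4])

```text
t: 26.35
eef_pos: [0.5222, 0.2112, 0.07]
tool_rot: [0.759, 0.651, 0.0, 0.0]
force: [0.8, -0.6, 0.5]
gripper_width: 0.0616
```

```bash
python3 - <<'E'
from h import *
im,P=snap('wrist','w10'); s=robot.state()
print(rel([.5225,.211,.07],np.radians(-8.7)),proj(P,[[.5225,.211,.016]]))
cv2.imwrite('pics/c10.png',cv2.resize(im[120:300,220:420,::-1],None,fx=4,fy=3.3,interpolation=cv2.INTER_CUBIC))
E
```

```text
{'pos': array([0.5221, 0.2119, 0.0698]), 'yawy': np.float64(-0.1523), 'w': 0.0616, 't': 26.4, 'F': array([ 0. , -0. ,  0.1]), 'dr_z': np.float64(-0.0005), 'shift': array([-0.0008,  0.0005, -0.0002])} [[319.02586973 209.07939519]]
```

View pics/c10.png

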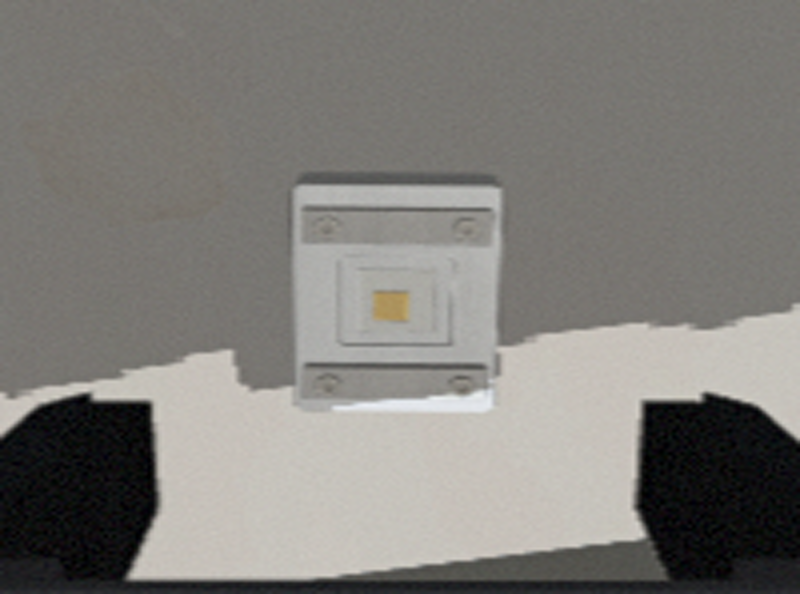

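The crop shows the chuck squarely between the open jaws, long side along the finger-width direction, with its gold mark at full-image (318,212).

```bash
python3 - <<'E'
from h import *
P=cam('w10'); c=[(294,175.5),(345.25,176.1),(343.25,243.9),(293.75,243.3)]
C=ray(P,c,.016); print(C.mean(0),[round(np.linalg.norm(C[j]-C[(j+1)%4]),4) for j in range(4)])
a=C[1]-C[0]+C[2]-C[3]; b=C[0]-C[3]+C[1]-C[2]; print(np.degrees(np.arctan2(a[1],a[0])),np.degrees(np.arctan2(b[1],b[0]))-90)
print('gold',ray(P,[(317.75,212.4)],.0165))
m=C.mean(0)[:2]; print(rel([*m,-.0265],np.radians(-8.7)))
E
```

```text
[0.52231246 0.20964967 0.016     ] [np.float64(0.0387), np.float64(0.0553), np.float64(0.0398), np.float64(0.0552)]
-9.563022057017198 -9.729995490452538
gold [[0.52112693 0.20863397 0.0165    ]]
{'pos': array([0.5221, 0.2119, 0.0698]), 'yawy': np.float64(-0.1523), 'w': 0.0616, 't': 26.4, 'F': array([ 0. , -0. ,  0.1]), 'dr_z': np.float64(-0.0005), 'shift': array([-0.0022,  0.0005,  0.0963])}
```

>>> jog_arm(dr=[[0, 0, 0.014], [0, 0, 0], [0, 0, 0], [0, 0, 0], [0, 0, 0]], xyz=[[-0.0025, 0, 0.02], [0, 0, 0.03], [0, 0, 0.03], [0, 0, 0.0125], [0, 0, 0.0035]], jaw=[0.4, 0.4, 0.4, 0.4, 0.4])

```text
t: 26.9
eef_pos: [0.5209, 0.2096, -0.0276]
tool_rot: [0.763, 0.646, -0.001, -0.0]
force: [0.4, 0.7, 0.3]
gripper_width: 0.0619
```

>>> jog_arm(dr=[[0, 0, 0], [0, 0, 0], [0, 0, 0], [0, 0, 0], [0, 0, 0]], xyz=[[0, 0, 0], [0, 0, 0], [0, 0, 0], [0, 0, 0], [0, 0, 0]], jaw=[0.4, -1, -1, -1, -1])

```text
t: 27.4
eef_pos: [0.5219, 0.209, -0.0258]
tool_rot: [0.763, 0.646, 0.001, 0.0]
force: [-0.6, 0.6, 6.3]
gripper_width: 0.0398
```

>>> jog_arm(dr=[[0, 0, 0], [0, 0, 0], [0, 0, 0], [0, 0, 0], [0, 0, 0]], xyz=[[0, 0, 0], [0, 0, 0], [0, 0, -0.015], [0, 0, -0.03], [0, 0, 0]], jaw=[-1, -1, -1, -1, -1])

```text
t: 27.9
eef_pos: [0.5235, 0.2093, 0.0221]
tool_rot: [0.763, 0.646, 0.003, 0.002]
force: [0.6, -0.9, -2.0]
gripper_width: 0.0398
```

```bash
python3 - <<'E'
from h import *
print(rel([*wd(0,0),.07],A-np.pi/2))
E
```

```text
{'pos': array([0.5235, 0.2093, 0.0221]), 'yawy': np.float64(-0.1662), 'w': 0.0398, 't': 27.9, 'F': array([ 0.6, -0.9, -2. ]), 'dr_z': np.float64(-0.3247), 'shift': array([ 0.1716,  0.0427, -0.0473])}
```

>>> jog_arm(dr=[[0, 0, 0], [0, 0, -0.108], [0, 0, -0.108], [0, 0, -0.109], [0, 0, 0]], xyz=[[0, 0, -0.02], [0, 0, -0.02], [0, 0, -0.007], [0, 0, 0], [0.034, 0.0085, 0]], jaw=[-1, -1, -1, -1, -1])

```text
t: 28.4
eef_pos: [0.5246, 0.2417, 0.0652]
tool_rot: [0.649, 0.761, -0.001, -0.0]
force: [0.2, 1.1, -2.0]
gripper_width: 0.0397
```

>>> jog_arm(dr=[[0, 0, 0], [0, 0, 0], [0, 0, 0], [0, 0, 0], [0, 0, 0]], xyz=[[0.034, 0.0085, 0], [0.034, 0.0085, 0], [0.034, 0.0085, 0], [0.035, 0.0085, 0], [0, 0, 0]], jaw=[-1, -1, -1, -1, -1])

```text
t: 28.9
eef_pos: [0.5353, 0.3879, 0.0642]
tool_rot: [0.647, 0.762, -0.0, -0.0]
force: [0.0, -0.7, -2.6]
gripper_width: 0.0398
```

>>> jog_arm(dr=[[0, 0, 0], [0, 0, 0], [0, 0, 0]], xyz=[[0, 0, 0], [0, 0, 0], [0, 0, 0]], jaw=[-1, -1, -1])

```text
t: 29.2
eef_pos: [0.5366, 0.3834, 0.0654]
tool_rot: [0.649, 0.761, -0.0, -0.0]
force: [-0.0, -0.5, -2.5]
gripper_width: 0.0397
```

```bash
python3 - <<'E'
from h import *
im,P=snap('wrist','w11'); s=robot.state(); e=s['eef_pos']; print(rel([*wd(0,0),.0142],A-np.pi/2))
# placed ceramics: outer/inner hole visibility
for x in(-.028,.028):
    for y in(-.0382,.0382):
        uv=proj(P,[[*wd(x,y),.04]])[0]
        try: q=dots(im,P,[uv,uv],.04,6); print((x,y),uv.round(1),q[3][0],pl(q[0]))
        except Exception as ex_: print((x,y),uv.round(1),'out')
print('chuck centre px',proj(P,[[*e[:2],e[2]+.0258+.0165]]))
cv2.imwrite('pics/w11.png',im[:,:,::-1])
E
```

```text
{'pos': array([0.5366, 0.3835, 0.0655]), 'yawy': np.float64(0.1574), 'w': 0.0401, 't': 29.25, 'F': array([ 0. ,  0.1, -2.8]), 'dr_z': np.float64(-0.001), 'shift': array([0.0016, 0.002 , 0.0513])}
(-0.028, -0.0382) [375.2 255.6] [374.9, 258.5] [-0.0303 -0.0381]
(-0.028, 0.0382) [268.  255.8] [268.0, 255.8] [-0.028   0.0381]
(0.028, -0.0382) [379.2 178.3] [379.3, 179.2] [ 0.0274 -0.0383]
(0.028, 0.0382) [264.1 178.5] [264.4, 179.2] [0.0275 0.038 ]
chuck centre px [[318.68365246 266.67816176]]
```

View pics/w11.png

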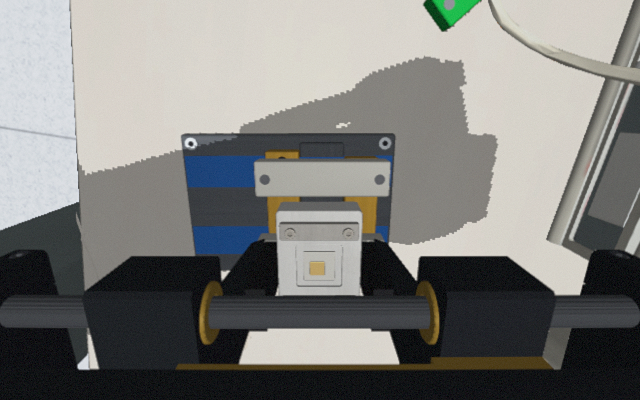

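The chuck is held square, with its gold mark at (317,268) against a predicted (319,267). The left ceramic's holes at (264,179) and (379,179) put it at x = +27.5 mm, centred across the strip. Lowering.

>>> jog_arm(dr=[[0, 0, 0], [0, 0, 0], [0, 0, 0], [0, 0, 0], [0, 0, 0]], xyz=[[0.0016, 0.002, 0.01], [0, 0, 0.02], [0, 0, 0.014], [0, 0, 0.003], [0, 0, 0]], jaw=[-1, -1, -1, -1, -1])

```text
t: 29.75
eef_pos: [0.538, 0.3862, 0.0179]
tool_rot: [0.649, 0.761, -0.0, -0.0]
force: [0.1, -0.4, -1.7]
gripper_width: 0.0399
```

>>> jog_arm(dr=[[0, 0, 0], [0, 0, 0], [0, 0, 0], [0, 0, 0]], xyz=[[0, 0, 0.001], [0, 0, 0.001], [0, 0, 0.0005], [0, 0, 0]], jaw=[-1, -1, -1, -1])

```text
t: 30.15
eef_pos: [0.5382, 0.3864, 0.0162]
tool_rot: [0.649, 0.761, 0.0, 0.0]
force: [0.0, -0.1, -2.6]
gripper_width: 0.0393
```

>>> jog_arm(dr=[[0, 0, 0], [0, 0, 0], [0, 0, 0]], xyz=[[0, 0, 0.0005], [0, 0, 0.0005], [0, 0, 0]], jaw=[-1, -1, -1])

```text
t: 30.45
eef_pos: [0.5381, 0.3864, 0.0149]
tool_rot: [0.649, 0.761, -0.0, -0.0]
force: [0.1, 0.4, -2.0]
gripper_width: 0.04
```

```bash
python3 - <<'E'
from h import *
print(pl(robot.state()['eef_pos']),rel([*wd(0,0),.0142],A-np.pi/2))
E
```

```text
[0.001  0.0001] {'pos': array([0.5381, 0.3864, 0.0149]), 'yawy': np.float64(0.1587), 'w': 0.04, 't': 30.45, 'F': array([ 0.1,  0.4, -2. ]), 'dr_z': np.float64(0.0003), 'shift': array([-0.001 ,  0.0001,  0.0007])}
```

>>> jog_arm(dr=[[0, 0, 0], [0, 0, 0]], xyz=[[-0.001, 0, 0.0006], [0, 0, 0]], jaw=[-1, -1])

```text
t: 30.65
eef_pos: [0.5383, 0.3853, 0.0143]
tool_rot: [0.649, 0.761, 0.0, -0.0]
force: [-0.0, 0.2, -1.8]
gripper_width: 0.04
```

>>> jog_arm(dr=[[0, 0, 0], [0, 0, 0]], xyz=[[0, 0, 0.0005], [0, 0, 0]], jaw=[-1, -1])

```text
t: 30.85
eef_pos: [0.5383, 0.3853, 0.0142]
tool_rot: [0.649, 0.761, 0.0, 0.0]
force: [-2.6, -2.1, 1.9]
gripper_width: 0.0398
```

>>> jog_arm(dr=[[0, 0, 0], [0, 0, 0]], xyz=[[0, 0, 0.0005], [0, 0, 0]], jaw=[-1, -1])

```text
t: 31.05
eef_pos: [0.5384, 0.3854, 0.0142]
tool_rot: [0.649, 0.761, 0.0, 0.0]
force: [-3.7, -2.9, 7.1]
gripper_width: 0.0399
```

>>> jog_arm(dr=[[0, 0, 0], [0, 0, 0], [0, 0, 0], [0, 0, 0], [0, 0, 0]], xyz=[[0, 0, 0], [0, 0, 0], [0, 0, 0], [0, 0, -0.005], [0, 0, -0.03]], jaw=[0.3, 0.3, 0.3, 0.3, 0.3])

```text
t: 31.55
eef_pos: [0.5366, 0.3845, 0.0457]
tool_rot: [0.649, 0.761, -0.003, -0.001]
force: [-0.3, 0.3, -0.4]
gripper_width: 0.0575
```

>>> jog_arm(dr=[[0, 0, 0], [0, 0, 0], [0, 0, 0], [0, 0, 0], [0, 0, 0]], xyz=[[0, 0, -0.04], [-0.02, 0, -0.035], [-0.02, 0, -0.035], [-0.03, 0, -0.01], [0, 0, 0]], jaw=[0.3, 0.3, 0.3, 0.3, 0.3])

```text
t: 32.05
eef_pos: [0.5509, 0.314, 0.171]
tool_rot: [0.65, 0.76, 0.002, 0.001]
force: [-0.9, 0.3, -0.3]
gripper_width: 0.0573
```

```bash
python3 - <<'E'
from h import *
im,P=snap('wrist','w12'); s=robot.state(); print(s['eef_pos'],s['force'],s['t'])
def ck(x,y,z):
    uv=proj(P,[[*wd(x,y),z]])[0]; q=dots(im,P,[uv,uv],z,6); print((x,y),uv.round(1),q[3][0],pl(q[0]))
for x in(-.028,.028):
    for y in(-.0382,.0382): ck(x,y,.04)
# chuck gold mark
h=cv2.cvtColor(im,cv2.COLOR_RGB2HSV); uv=proj(P,[[*wd(0,0),.0565]])[0]; u,v=uv.astype(int)
w=h[v-12:v+13,u-12:u+13]; m=(w[...,1]>70)&(w[...,0]>10)&(w[...,0]<35); yy,xx=np.nonzero(m); g=(u-12+xx.mean(),v-12+yy.mean())
print('gold exp',uv,g,len(xx),pl(ray(P,[g],.0565)[0]))
crop=im[max(0,v-110):v+110,max(0,u-150):u+150]; cv2.imwrite('pics/c12.png',cv2.resize(crop[:,:,::-1],None,fx=2.6,fy=2.6,interpolation=cv2.INTER_CUBIC))
snap('top','top1')
for l in ['red_vial','chip_box','eye_loupe']: print(l,[np.round(q['uv'],0).tolist() for q in robot.recognise('top',l)])
E
```

```text
[0.55000899 0.31530856 0.16949833] [-0.64172749  0.09149568  0.74134059] 32.1
(-0.028, -0.0382) [355.9 142.1] [354.8, 141.8] [-0.0277 -0.0371]
(-0.028, 0.0382) [277.6 142.4] [276.8, 142.0] [-0.0276  0.039 ]
(0.028, -0.0382) [357.6  81. ] [357.2, 82.8] [ 0.0264 -0.0379]
(0.028, 0.0382) [275.3  81.2] [275.5, 81.2] [0.028  0.0381]
gold exp [316.57751759 112.29135983] (np.float64(315.44262295081967), np.float64(112.55737704918033)) 61 [-0.0002  0.001 ]
red_vial []
chip_box [[434.0, 267.0]]
eye_loupe [[222.0, 226.0]]
```

The viewer's picture limit is reached, so the last check is numeric. I'll measure the brass bars' outer edges and the vial, then hand in.

```bash
python3 - <<'E'
from h import *
im=np.load('pics/w12.npy');P=cam('w12'); h=cv2.cvtColor(im,cv2.COLOR_RGB2HSV).astype(int)
ys=np.arange(-.055,.0551,.0005)
for x in(-.012,0,.012):
    uv=proj(P,[[*wd(x,y),.024] for y in ys]).round().astype(int)
    b=[(12<h[v,u,0]<32) and h[v,u,1]>110 for u,v in uv]; print(x,'brass y far edge',ys[b].min(),'near edge',ys[b].max())
t=np.load('pics/top1.npy').astype(int); r=(t[...,0]>100)&(t[...,1]<60)&(t[...,2]<60); r[:, :290]=0; r[:,330:]=0; v,u=np.nonzero(r[130:160]); print('red cap px now',len(u),u.mean() if len(u) else None,(v.mean()+130) if len(u) else None)
t=np.load('pics/top0.npy').astype(int); r=(t[...,0]>100)&(t[...,1]<60)&(t[...,2]<60); r[:, :290]=0; r[:,330:]=0; v,u=np.nonzero(r[130:160]); print('before',len(u),u.mean() if len(u) else None,v.mean()+130 if len(u) else None)
robot.hand_in()
E
```

```text
-0.012 brass y far edge -0.03999999999999999 near edge 0.040500000000000085
0 brass y far edge -0.039499999999999987 near edge 0.040000000000000084
0.012 brass y far edge -0.04049999999999999 near edge 0.039500000000000084
red cap px now 0 None None
before 32 309.1875 143.25
the job is handed in; nothing more can be done
```

The stand is built and handed in at about 32 s. I slid the near brass bar against the strip without lifting it, laid both ceramic bars over the blue bands, and set the chuck across them.

**Fingertips:** they actually end about 33 mm short of the reported TCP. My first push passed over the bar without touching it. I then felt downwards in small steps and allowed for the offset from there on.

**Last checks:**
- **Brass bars:** outer edges measured at ±40 mm (±0.5 mm) across the strip, which is flush for both. The far bar stayed at the strip, and the near one is centred along it.
- **Ceramic bars:** within about 1.6 mm of the band centre lines and about 1 mm of the strip's centre. Each bar and the chuck was lowered until it touched, then released.
- **Chuck:** centre mark within about 1 mm of the stand's centre.
- **Loupe and chip box:** the detector found both within about 3 px of where they started.

**Not confirmed:**
- **Vial:** it did not show in the last top picture. The arm may have been in the way, but I did not check that. No move went near it and no contact was felt.
- **Final picture:** the viewer's limit of 12 was reached, so the end state was checked by measurement only.

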